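Slide a price plate into the leaning counter stand and lock it

ROBOT

A 6-joint arm with a two-finger parallel gripper is mounted at the origin on the work surface. World frame = base frame: x ahead of the robot, y to its left, z up, the work surface at z = 0. Lengths are in m, angles in rad, forces in N, time in s.
With the tool pointing down it reaches from about 0.35 to 0.975 m from the base axis. Payload 4.9 kg.
Tool frame: the origin (TCP) lies midway between the tips of the shut fingers; the grasp point (between the pads) lies manip.grip_depth behind it (manip.grip_depth is the distance from the TCP to the grasp point, in m); z points along the fingers, x is the direction in which the jaws open and shut, and the axes are right-handed (so a half turn about z gives the same grasp; the last joint's range is limited). The gripper opens to 85 mm and grips with 20 to 120 N. Pads are 22 mm wide; open, the fingers measure 114 mm over their backs; the gripper's body (76 mm by 85 mm) begins 54 mm behind the grasp point. The pads swing forward as they close: fully open they stand 13 mm farther back than shut.
Start: joints at [-1.417, 0.053, 1.613, -0, 1.476, -0.119], TCP at [0.168, -0.602, 0.231] pointing down, gripper open.
Joint ranges: [-3.01, 3.01], [-1.01, 2.22], [0.06, 2.58], [-1.02, 4.17], [0.09, 2.62], [-3.14, 3.14]. Speed limits (rad/s): [2.57, 2.57, 3.14, 3.14, 3.14, 3.14].

INTERFACE

Orientations are given as a unit quaternion [w, x, y, z].
In Python, from plant import state, grab_frame, ticket, manip gives the robot as it stands.
- The arm moves only by the tool carry_out, never from a script. Its argument "moves" is a list that holds one entry, the list of rows, each a list of 7 numbers: the turn, a rotation vector about the tool's x, y, z each as a share of 5 degrees, from -1 to 1, then the shift along the tool's x, y, z each as a share of 0.04 m, from -1 to 1, then the gripper command: -1 is shut, 1 is fully open, values between are in proportion. A call has 1 to 8 rows; each row shifts and turns the commanded pose from where the row before left it, along the tool's axes as they then stand; what a row does not reach is not made up. A row lasts 1/12 s, in which the tool goes at most 41.7 mm and 7.16 degrees, less where a joint would pass 70% of its speed; a pose out of reach is approached as far as the arm can. A call with a number of a shift or a turn outside -1 to 1 is refused whole. A call with a gripper value outside its range is refused whole. The fingers move at their own pace and stop on an object; the grip force is fixed at half the most. Time passes only in rows, so rows that do not move let the fingers close. It gives the time, the measured TCP pose, the force and the opening at its end, in the units of the state.
- state(): the state, without advancing time (a new reading comes with each control period).
- grab_frame(name): name is "scene" or "top"; returns a dict with "frame" (384x512x3 uint8, red, green, blue), "z_map" (384x512 float32, m along the optical axis (not along the pixel's ray), 0 where there is no reading), "K" (3x3 intrinsics, pixels), "world_from_camera" (4x4, takes a point from camera to world coordinates). Camera axes: x right, y down, z forward; pixel columns grow to the right and rows downward; lengths in m; the calibration is good to about 2 mm. A picture is of the moment at which its call begins.
- ticket.job_done(): hands the job in, once; it reports no verdict.
The state is a dict: "time": time; "joint_pos": joint angles; "joint_vel": joint speeds; "joint_efforts": joint torques, N m; "tool_pos": TCP position; "tool_rot": TCP orientation; "contact_force": force on the tool from outside, world axes, zero at the start; "ft_torque": the same for the moment, N m; "gripper_width": opening from 0.0 (shut) to 1.0 (fully open).
Only numpy, scipy, OpenCV 4.12 (cv2) and the standard library are available. Lean on these libraries where they do the work, as an engineer would, in place of code of your own. Each camera call takes 0.05 s, during which the arm holds its last target.

TASK

Take the tall, narrow price plate out of its wooden block and slide it down into the leaning metal sleeve of the sign stand until it is fully home on the sleeve's floor. Then slide the catch across over the plate's top edge as far as it goes, so that the plate is locked in. Leave the wide plate, the jar, the cake stand and the brush where they are.

Things in the scene. Friction and masses are not known exactly. Their poses are not given: they have to be found in the camera images.
- plate: The tall, narrow blank price plate: black plastic, 8 mm thick (x), 90 mm wide (y), 120 mm high (z), pale blank label on both faces, about 0.1 kg. Origin: centre of its lower edge. Starts upright in the slot of a light wooden block (60 x 120 mm, 30 mm high), lower edge 10 mm above the table, 20 mm deep in the slot; 100 mm stand clear.
- plate_center (a point): The middle of the tall, narrow plate, 60 mm above its lower edge; axes as the plate's.
- sleeve: Aluminium sleeve of the sign stand, open on top, always leaning 30 deg from vertical, top towards the robot's right and back (stand yaw 0.55 to 1.25 rad). Origin: centre of its inner floor, 22 mm above the table. z: along the sleeve, up out of the mouth (plate slides in along -z); x: thickness, forward-left and up; y: width, level, to the left and back. Inside 10 mm (x) by 94 mm (y), centred.
- sleeve_mouth (a point): Middle of the sleeve's mouth, 70 mm along its z from the inner floor; axes as the sleeve's. Straight walls end 10 mm below it; the last 10 mm are flared lips that guide the plate in. A plate that is home stands out 50 mm, its top edge at sleeve z = 120 mm. At the sleeve's -y edge a fixed post (x +-9, y -106 to -56, up to z = 121 mm) carries the catch.
- catch_knob (a point): Grip point of the catch's knob, at sleeve x = 0, z = 145.5 mm; axes as the sleeve's. The knob is a steel pin, 14 mm diameter, 28 mm tall along sleeve z (131.5 to 159.5 mm), on a flat bar 12 mm wide (x), 9 mm thick (z 122.5 to 131.5 mm) that reaches 11 mm past the pin's axis to +y.
- catch (a joint): Travel of the catch along the sleeve's +y, m: 0 open (knob axis at sleeve y = -75 mm), 0.040 fully closed at its stop (knob axis at y = -35 mm, bar 2.5 mm above the top edge of a plate that is home). Starts at 0 to 0.008. Slides with about 1.5 N of friction, stays where left; a plate that is not home blocks it.
- wide_plate: A wide, low plate that does not fit the sleeve: black plastic, 8 mm (x) by 120 mm (y) by 90 mm high (z), upright in a wooden block of its own (60 x 150 x 30 mm). Origin at the centre of its lower edge. To be left alone.
- jar: Glass jar with steel cap, 60 mm diameter, 85 mm high; origin at the centre of its underside. To be left alone.
- cake_stand: Round wooden cake stand, 200 mm diameter, 48 mm high; origin at the centre of its underside. To be left alone.
- brush: Pastry brush lying on the table; origin on its underside. To be left alone.
Mind the look-alikes: they are no part of the job. Of the things that look like the part that bears sleeve, the largest one is meant.

How it is judged:
By the outcome, as a careful person would: the job done as asked, in the order asked, and still so for the second after the job is handed in, with the robot touching nothing.
It also fails if it takes over 58 s, if anything falls off the work surface, if the arm or the gripper's body presses on something with over 40 N, if the wrist force passes 120 N, or if a joint passes its speed limit or range.

## Working session

There is one attempt and no reset: what is moved stays moved. The work goes in short steps, Python scripts to look and compute and a tool call to move; the robot and the scene stay as the last step left them, time stands still between calls to the robot, and variables do not carry over. Pictures are saved under pics/ and viewed, and the job is handed in when it is done.

Besides the shell and the picture viewer there is one more tool, called as a command line: name --argument value ..., lists and objects as JSON in quotes. carry_out: Moves the arm, as the interface text tells. Shift numbers are shares of 0.04 m and turn numbers shares of 5 degrees, none past 1 either way. Its arguments: {"type":"object","properties":{"moves":{"type":"array"}},"required":["moves"]}

```bash
ls; mkdir -p pics; cat > h.py <<'E'
import numpy as np, cv2, pickle
from plant import state, grab_frame, ticket, manip
def snap(n):
    f=grab_frame(n); pickle.dump(f,open(f'{n}.pkl','wb')); return f
def load(n): return pickle.load(open(f'{n}.pkl','rb'))
def pts(f):
    K=f['K'];z=f['z_map'];v,u=np.mgrid[:z.shape[0],:z.shape[1]]
    P=np.stack([(u-K[0,2])/K[0,0]*z,(v-K[1,2])/K[1,1]*z,z],-1)
    T=f['world_from_camera'];return P@T[:3,:3].T+T[:3,3]
E
python3 - <<'E'
from h import *
for n in('scene','top'):
    f=snap(n);cv2.imwrite(f'pics/{n}0.png',cv2.cvtColor(f['frame'],cv2.COLOR_RGB2BGR))
    print(f['K'].round(1).tolist(),f['world_from_camera'].round(3).tolist())
print(state(),manip.grip_depth)
E
```

```text
pics
[[352.1, 0.0, 247.7], [0.0, 352.1, 189.7], [0.0, 0.0, 1.0]] [[0.815, 0.353, -0.46, 1.074], [0.58, -0.52, 0.628, -0.825], [-0.017, -0.778, -0.628, 0.88], [0.0, 0.0, 0.0, 1.0]]
[[382.7, 0.0, 259.3], [0.0, 382.7, 187.4], [0.0, 0.0, 1.0]] [[-0.008, -0.983, 0.181, 0.328], [-1.0, 0.011, 0.013, -0.035], [-0.015, -0.181, -0.983, 1.144], [0.0, 0.0, 0.0, 1.0]]
{'time': 0.1, 'joint_pos': array([-1.41703527e+00,  5.32980452e-02,  1.61414538e+00, -7.66210906e-06,
        1.47603614e+00, -1.19002972e-01]), 'joint_vel': array([-0.00074609, -0.0019919 , -0.00361155, -0.00073088,  0.00056454,
        0.00021766]), 'joint_efforts': array([-1.17593136e-04, -3.94906318e+01, -3.71361029e+01, -1.52594430e-04,
        3.97142605e-03, -7.64520223e-06]), 'tool_pos': array([ 0.16828024, -0.60132852,  0.23018827]), 'tool_rot': array([-6.52685836e-04,  7.96678692e-01, -6.04402326e-01, -6.81264906e-04]), 'contact_force': array([-0.28066136, -0.10796421, -1.28910735]), 'ft_torque': array([ 0.03085864,  0.03627774, -0.00640111]), 'gripper_width': 1.0003963628262973} 0.0187
```

View pics/scene0.png

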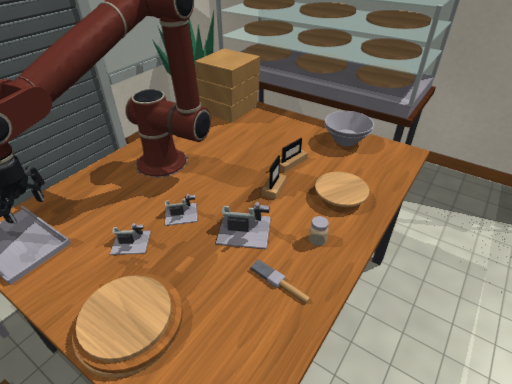

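View pics/top0.png

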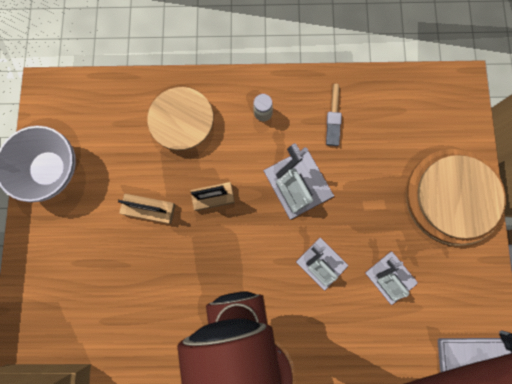

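Scene picture: candidates for the stand are (244,225), (180,210) and (130,240), and the first is largest. The plates are at (273,172), tall, and (291,152), wide. In the top view the stands are at (297,183), (322,263) and (391,278), and the plates at (212,195) and (147,208).

```bash
python3 - <<'E'
from h import *
s=load('scene');t=load('top')
a=cv2.resize(s['frame'][130:255,200:330],None,fx=4,fy=4,interpolation=cv2.INTER_CUBIC)[:500]
b=cv2.resize(t['frame'][140:225,110:345],None,fx=3.4,fy=3.4,interpolation=cv2.INTER_CUBIC)
cv2.imwrite('pics/c1.png',a[:,:,::-1]);cv2.imwrite('pics/c2.png',b[:,:,::-1])
P=pts(t)
for u,v in[(212,195),(147,208),(297,183),(322,263),(262,105),(270,160),(297,155)]:print((u,v),P[v,u].round(3))
P=pts(s)
for u,v in[(273,172),(291,152),(240,218),(262,210)]:print((u,v),P[v,u].round(3))
E
```

```text
(212, 195) [0.508 0.117 0.055]
(147, 208) [0.468 0.295 0.083]
(297, 183) [ 0.538 -0.128  0.066]
(322, 263) [ 0.312 -0.194  0.047]
(262, 105) [ 0.769 -0.03   0.084]
(270, 160) [ 0.625 -0.053 -0.002]
(297, 155) [ 0.603 -0.124  0.133]
(273, 172) [0.518 0.098 0.098]
(291, 152) [0.479 0.305 0.062]
(240, 218) [ 0.54  -0.144  0.061]
(262, 210) [ 0.619 -0.128  0.126]
```

View pics/c1.png

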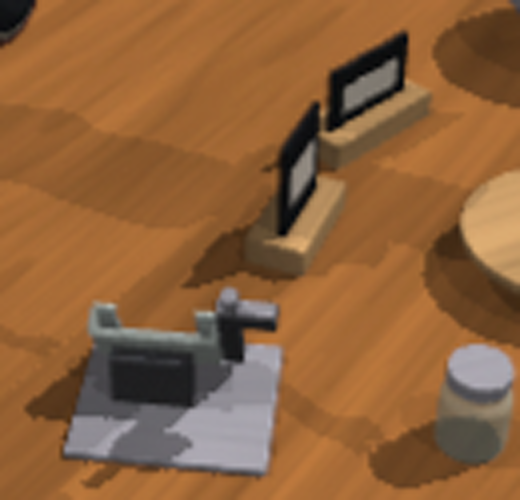

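View pics/c2.png

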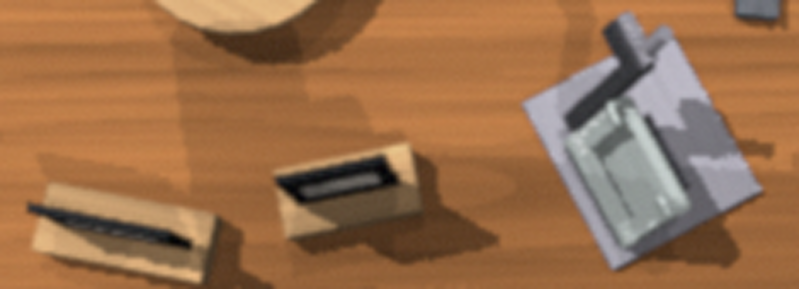

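```bash
python3 - <<'E'
from h import *
s=load('scene');t=load('top')
np.set_printoptions(linewidth=250)
a=cv2.resize(s['frame'][195:250,210:275],None,fx=10,fy=10,interpolation=cv2.INTER_CUBIC)
b=cv2.resize(t['frame'][143:222,260:336],None,fx=7.5,fy=7.5,interpolation=cv2.INTER_CUBIC)
cv2.imwrite('pics/c3.png',a[:,:,::-1]);cv2.imwrite('pics/c4.png',b[:,:,::-1])
for f,(v0,v1,u0,u1),name in((t,(145,218,264,334),'t'),(s,(200,248,216,274),'s')):
    P=pts(f)[v0:v1,u0:u1]
    print(name,u0,'z mm');print('\n'.join(f'{v0+2*i} '+' '.join('%3d'%x for x in r) for i,r in enumerate((P[::2,::2,2]*1000).round().astype(int))))
E
```

```text
t 264 z mm
145  -2  -7  -4   0   0  -1  -1   2   2  -1   0  -1  -1  -3 132 138 137  -3  -3   0  -2   0   4   4   0   1  -1  -2   2  -4  -2  -1   7   5   7
147   0  -1  -1  -1  -4   1  -2  -2  -1  -1   1  -2   1 130 130 138 138  -7  -4   2   0   0  -2   1   2   5   0  -4  -2  -2   1   0  -4  -3   1
149  -3   1   1  -2   0  -2  -1  -1  -2  -4   1  -1 118 127 129 136 135 136   2 157 163 159  -2   3   2   3  -1   1  -1  -1  -1   0  -2  -2  -4
151  -1   2   0   3  -2   2  -3   1   4  -1   1  -1 118 120 131 128 134 135 149 152 164 162   8   1   0  -1  -1  -1  -1   0  -2  -5   1  -1   1
153   0  -1  -3   1  -3   0  -4   0   2   1  -1   1  -2 118 124 128 135 137 146 152 156   9   7  -1  -1   1  -1  -1  -1  -5   0   0   2  -1   0
155   2   0   3   1   3   0   1  -1   2   1  -1   1  -3 114 119 127 132 137 142 142   8   5   9   7  -3  -1  -3  -1  -1  -1   1   0   0   0   4
157  -4   0  -5  -2   1  -2  -1  -1   3  -4   1  -1   4  10 118 123 131 133 138 137   8   7   8   4  -5   1   1   0  -4   1  -4   0  -2   0   0
159  -3   0  -3   1  -1   1  -1   3   1  -5  -3   8  11   5 115 123 130 130 129 1
[... 6434 characters left out ...]
  11  12  10  11  13  14  11  10  10   7  15  12   6   6  11  14  10  13  11  12   9  12   3   3   4
238   1  11  10   9   9  12  11   8  13  11  12  10  10  11  13  13  12  12  13  13   9   7  12   8  10  12   3   3   3
240   8   9  12  10  11  10  11  11  12  11  12   8  12  10  11  13  12  12  12  11  10  12  12  11  11  11   7   3   4
242  12  12   9  12  11   7  12  13  10  13  15  11  11  14  12  11  12 880  10  14  10  10   9  12  12   9   2   0   0
244   0   1   4   5   8   9   9  10   9   9  13   9  10  13  11  13  13  11  12  14  13  12  13  11   8  12   1   4   3
246   4   5   6  -2   4   0   1   7   2   0   4   1   2   7   7   7   9   8   9  10   9  11   9  12   9  13   2   1   6
```

View pics/c3.png

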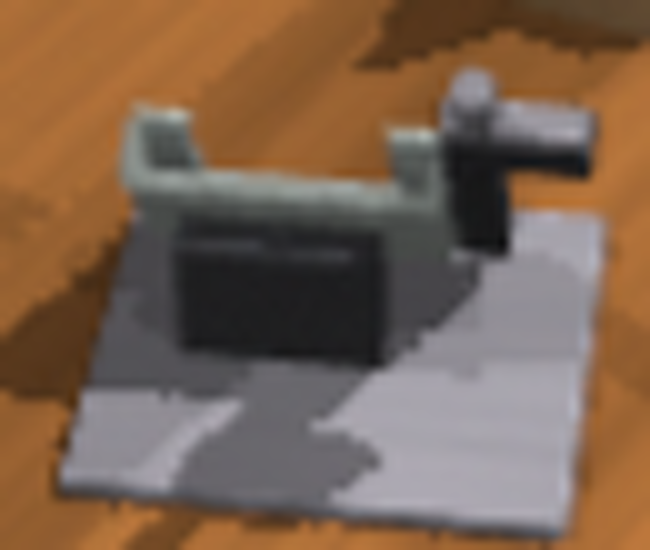

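View pics/c4.png

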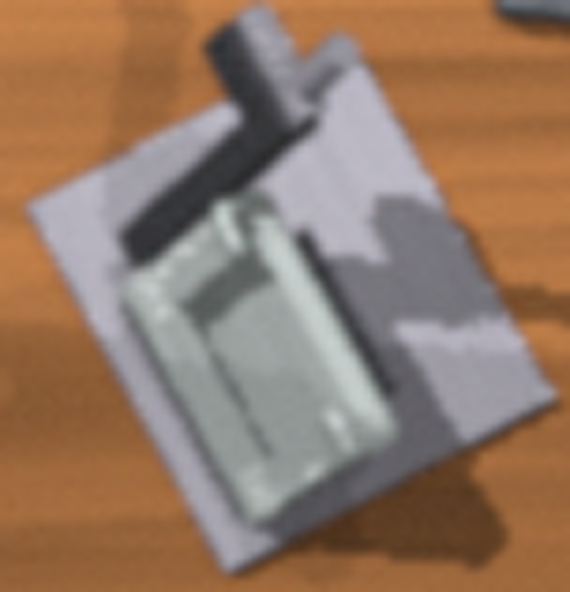

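The top view shows the large stand (297,183) leaning toward the image's upper right. Its catch is at (292-303,150), on the forward-left end, and the sleeve slot runs (286,170)-(296,203). Now I'll measure the plate and sleeve.

```bash
cat > meas.py <<'E'
from h import *
np.set_printoptions(suppress=True,precision=4)
for n in('top','scene'):
    f=load(n);P=pts(f);rgb=f['frame'].astype(int)
    # table bias
    m=(abs(P[...,0]-.55)<.3)&(abs(P[...,1])<.3)&(abs(P[...,2])<.012)&(rgb[...,0]>rgb[...,2]+50)
    A=np.c_[P[m][:,:2],np.ones(m.sum())];c=np.linalg.lstsq(A,P[m][:,2],rcond=None)[0];print(n,'table',c, 'at .5,0:',c@[.5,0,1])
    P[...,2]-=P[...,:2]@c[:2]+c[2]
    # plate
    m=(np.hypot(P[...,0]-.515,P[...,1]-.11)<.075)&(P[...,2]>.04)&(P[...,2]<.16)
    Q=P[m];r=cv2.minAreaRect((Q[:,:2]*1000).astype(np.float32));print(' plate n',len(Q),'xy rect',r,'zmax',np.percentile(Q[:,2],[1,98]))
    x,y=Q[:,0],Q[:,1]
    up=Q[Q[:,2]>.11];print('  top-edge pts mean',up.mean(0),'y ext',np.percentile(up[:,1],[1,99]))
    c0,s=Q.mean(0),np.linalg.svd(Q-Q.mean(0))[2];print('  centre',c0,'normal',s[2],'rms',((Q-c0)@s[2]).std())
    # block top
    m=(np.hypot(P[...,0]-.515,P[...,1]-.11)<.085)&(abs(P[...,2]-.03)<.006)&(rgb[...,0]>rgb[...,2]+30)
    r=cv2.minAreaRect((P[m][:,:2]*1000).astype(np.float32));print('  block rect',r)
    # base plate of stand
    m=(np.hypot(P[...,0]-.545,P[...,1]+.135)<.13)&(P[...,2]>.0045)&(P[...,2]<.013)&(abs(rgb[...,0]-rgb[...,2])<40)
    m=cv2.morphologyEx(m.astype(np.uint8),cv2.MORPH_OPEN,np.ones((3,3)))>0
    r=cv2.minAreaRect((P[m][:,:2]*1000).astype(np.float32));print('  base rect',r)
E
python3 meas.py
```

```text
top table [-0.0006  0.0007 -0.0001] at .5,0: -0.00044554136894325695
 plate n 294 xy rect ((510.4881591796875, 120.43246459960938), (9.4480562210083, 89.44271087646484), 11.576249122619629) zmax [0.0419 0.1328]
  top-edge pts mean [0.5094 0.12   0.1262] y ext [0.0773 0.1634]
  centre [0.5082 0.1192 0.1002] normal [-0.979  -0.1993  0.0426] rms 0.0018988683840529578
  block rect ((510.6174621582031, 120.61262512207031), (60.55872344970703, 119.57376861572266), 11.007143020629883)
  base rect ((550.5276489257812, -137.0686492919922), (169.72613525390625, 149.40797424316406), 27.694236755371094)
scene table [-0.0011  0.0014  0.0037] at .5,0: 0.0031880512095833423
 plate n 213 xy rect ((510.6590270996094, 118.59786987304688), (9.793148040771484, 98.77761840820312), 10.977547645568848) zmax [0.0416 0.131 ]
  top-edge pts mean [0.5121 0.1158 0.124 ] y ext [0.0754 0.1616]
  centre [0.5136 0.1119 0.0917] normal [0.9854 0.1692 0.0184] rms 0.0021698576846056147
  block rect ((509.89349365234375, 117.59327697753906), (60.57309341430664, 124.15898895263672), 11.701847076416016)
  base rect ((550.754638671875, -140.04505920410156), (169.9362335205078, 153.21705627441406), 27.763891220092773)
```

```bash
cat > slv.py <<'E'
from h import *
import sys
np.set_printoptions(suppress=True,precision=4)
tab={'top':[-0.0006,0.0007,-0.0001],'scene':[-0.0011,.0014,.0037]}
def cloud(n):
    f=load(n);P=pts(f);P[...,2]-=P[...,:2]@np.array(tab[n][:2])+tab[n][2];return P
def frame(deg,o):
    a=np.radians(deg);y=-np.array([np.cos(a),np.sin(a),0]);h=np.array([-np.sin(a),np.cos(a),0])
    x=h*np.cos(np.pi/6)+np.array([0,0,.5]);z=-h*.5+np.array([0,0,np.cos(np.pi/6)])
    return np.stack([x,y,z],1),np.array(o)
if __name__=='__main__':
  for n,poly in(('top',[(293,178),(303,201),(307,197),(297,175)]),('scene',[(230,219),(246,219),(246,228),(230,228)])):
    P=cloud(n);m=np.zeros(P.shape[:2],np.uint8);cv2.fillPoly(m,[np.array(poly)],1)
    Q=P[m>0]
    for k in range(3):
        c0=Q.mean(0);v=np.linalg.svd(Q-c0)[2][2];v*=np.sign(v[2]);d=(Q-c0)@v;Q=Q[abs(d)<2.5*d.std()]
    print(n,len(Q),c0,v,'rms',d.std(),'tilt z',v[2],'yaw of y-line',np.degrees(np.arctan2(v[1],v[0]))-90)
  R,o=frame(27.8,[.5505,-.1385,.022])
  for n in('top','scene'):
    P=cloud(n);L=(P-o)@R*1000
    m=(P[...,2]>.016)&(np.hypot(P[...,0]-.57,P[...,1]+.13)<.12)&(P[...,2]<.2)
    vv,uu=np.where(m);im=np.zeros((384,512,3),np.uint8)
    Q=L[m]
    for lo in range(0,170,10):
        q=Q[(Q[:,2]>=lo)&(Q[:,2]<lo+10)]
        if len(q)>3:print(n,lo,len(q),'x',np.percentile(q[:,0],[2,25,50,75,98]).round(1),'y',np.percentile(q[:,1],[2,50,98]).round(1))
E
python3 slv.py
```

```text
top 140 [ 0.5259 -0.1358  0.0673] [-0.3793  0.7503  0.5414] rms 0.0013940278602387716 tilt z 0.5414480350564222 yaw of y-line 26.817412032654914
scene 170 [ 0.543  -0.1595  0.0462] [-0.3938  0.5876  0.7069] rms 0.009607522288897474 tilt z 0.706896050120296 yaw of y-line 33.83085495547937
top 0 98 x [32.8 34.6 36.3 48.5 51.6] y [-51.4  10.   71.9]
top 10 94 x [32.5 34.7 37.2 48.6 51.3] y [-52.1   3.5  71.5]
top 20 102 x [32.7 34.8 36.5 49.5 52.1] y [-49.3  11.9  69.9]
top 30 188 x [ 8.3 13.8 34.1 36.1 51.3] y [-47.9  16.2  68.7]
top 40 191 x [25.4 30.6 32.9 46.8 54.1] y [-50.4   7.9  71.6]
top 50 18 x [35.  46.3 47.7 48.9 49.7] y [-54.6 -42.1  50. ]
top 60 16 x [34.8 46.7 48.2 49.2 49.8] y [-52.6 -43.1 -36.6]
top 70 22 x [37.  46.1 47.5 48.8 50.5] y [-80.  -45.3 -36.9]
top 80 41 x [42.1 47.5 48.5 49.5 50.6] y [-84.3 -58.9 -36.9]
top 90 65 x [36.5 45.  46.8 48.3 49.9] y [-84.3 -58.8 -36.8]
top 100 65 x [34.2 41.3 43.8 45.7 47.4] y [-84.4 -63.8 -40. ]
top 110 23 x [36.2 39.9 42.9 45.7 47.8] y [-75.7 -53.  -41.9]
top 120 13 x [42.4 43.3 44.8 45.6 48.1] y [-56.4 -49.3 -44.3]
top 130 24 x 
[... 238 characters left out ...]
5.6]
scene 30 110 x [ 4.5  8.4 14.3 21.6 47.4] y [-44.8  20.   67.4]
scene 40 104 x [25.5 28.2 31.  45.1 53.5] y [-45.8  18.1  72.8]
scene 50 10 x [26.2 29.6 31.1 31.9 47.7] y [-53.2 -29.8  73. ]
scene 60 5 x [29.6 30.  30.  31.2 33.3] y [-53.1 -47.  -37.5]
scene 70 6 x [29.8 30.5 30.7 31.3 31.6] y [-71.3 -45.8 -38.2]
scene 80 12 x [29.8 30.4 30.5 30.9 32.1] y [-82.9 -56.3 -39. ]
scene 90 28 x [29.7 30.7 31.9 32.6 34.1] y [-83.9 -61.5 -37.4]
scene 100 39 x [32.3 34.  36.2 40.3 45.5] y [-83.8 -67.9 -38.9]
scene 110 18 x [33.  33.9 36.2 39.2 43.9] y [-77.5 -58.7 -43. ]
scene 120 4 x [32.6 32.6 33.4 35.1 37.7] y [-55.8 -51.9 -47.5]
scene 130 16 x [33.1 35.7 37.9 40.8 43.8] y [-53.8 -48.7 -43.7]
```

```bash
cat > slv2.py <<'E'
from slv import *
R,o=frame(27.5,[.5505,-.1385,.022]);o=o+R@np.array([.0393,.021,-.0227]);print('origin',o)
for n in('top','scene'):
    P=cloud(n);L=(P-o)@R*1000
    m=(P[...,2]>.016)&(np.hypot(P[...,0]-.57,P[...,1]+.13)<.13)&(P[...,2]<.2)
    Q=L[m]
    im=np.full((480,640,3),255,np.uint8)
    for x,y,z in Q:
        c=int(np.clip(z,0,170)*1.5);cv2.circle(im,(int(320+2.5*y),int(150-2.5*x)),2,cv2.applyColorMap(np.uint8([[c]]),2)[0,0].tolist(),-1)
        cv2.circle(im,(int(320+2.5*y),int(470-1.5*z)),2,(0,0,0) if x>0 else (200,100,0),-1)
    cv2.imwrite(f'pics/l_{n}.png',im)
    for a,b in((-15,-2),(2,15)):
      for lo in range(-10,90,10):
        q=Q[(Q[:,2]>=lo)&(Q[:,2]<lo+10)&(Q[:,0]>a)&(Q[:,0]<b)]
        if len(q)>3:print(n,(a,b),lo,len(q),'x',np.percentile(q[:,0],[2,50,98]).round(1),'y',np.percentile(q[:,1],[0,3,97,100]).round(1))
E
python3 slv2.py
```

```text
origin [ 0.5109 -0.1079  0.022 ]
top (-15, -2) -10 8 x [-7.1 -5.  -3.9] y [-32.8 -32.   25.3  29. ]
top (-15, -2) 0 49 x [-7.8 -4.4 -2.2] y [-37.4 -34.9  40.9  52. ]
top (-15, -2) 10 47 x [-7.2 -4.6 -2. ] y [-38.  -37.1  29.8  51.3]
top (-15, -2) 20 52 x [-7.  -4.5 -2.7] y [-38.3 -36.5  29.3  52. ]
top (-15, -2) 30 48 x [-7.3 -5.1 -2.2] y [-37.4 -34.   42.5  51.7]
top (-15, -2) 40 53 x [-6.  -4.4 -2.5] y [-37.9 -36.8  28.5  51.3]
top (-15, -2) 50 72 x [-7.5 -4.5 -2.4] y [-49.3 -44.6  43.1  51.8]
top (-15, -2) 60 141 x [-13.8  -7.4  -2.7] y [-58.1 -54.7  44.7  52.8]
top (-15, -2) 70 20 x [-10.3  -8.   -3.5] y [-51.3 -49.9  49.8  50.6]
top (2, 15) -10 52 x [ 8.8 13.  14.8] y [-56.5 -54.2  49.5  51.5]
top (2, 15) 0 113 x [ 4.1 10.4 14.1] y [-75.2 -69.6  49.   51.9]
top (2, 15) 10 69 x [ 4.8  9.5 13. ] y [-76.  -71.   47.9  50.4]
top (2, 15) 20 42 x [ 6.4  9.7 12.4] y [-74.5 -73.4  49.   51. ]
top (2, 15) 30 46 x [ 4.9  9.8 12. ] y [-74.  -72.4  50.1  50.7]
top (2, 15) 40 41 x [ 5.3 10.2 12.8] y [-74.9 -73.7  47.4  49.1]
top (2, 15) 50 43 x [ 5.1 10.3 12.5] y [-74.6 -71.8  50.3  50.7]
to
[... 522 characters left out ...]
] y [-72.1 -66.3  49.6  52.2]
scene (-15, -2) 50 12 x [-10.6  -9.6  -7.8] y [-72.9 -71.7  33.4  37. ]
scene (-15, -2) 60 55 x [-13.3  -9.3  -3.6] y [-73.2 -67.7  50.3  51.9]
scene (-15, -2) 70 26 x [-13.9 -10.2  -5.5] y [-74.1 -71.4  51.4  51.8]
scene (-15, -2) 80 6 x [-9.5 -8.4 -5.8] y [-74.4 -74.3 -61.9 -61.5]
scene (2, 15) 0 6 x [11.9 14.2 14.9] y [-28.5 -27.4  20.5  21.5]
scene (2, 15) 30 9 x [2.9 5.8 7.9] y [-53.4 -50.7  44.6  45.6]
scene (2, 15) 40 9 x [2.6 5.1 6.2] y [-74.5 -67.2  46.7  46.7]
scene (2, 15) 50 9 x [5.2 5.7 8. ] y [-74.6 -67.3  44.4  45.3]
scene (2, 15) 60 29 x [ 2.6  8.  14.5] y [-52.4 -51.9  51.8  54. ]
scene (2, 15) 70 8 x [ 3.5 11.  12.1] y [-51.4 -50.7  52.   52.5]
```

```bash
python3 -c "
import cv2,numpy as np
cv2.imwrite('pics/l2.png',cv2.resize(np.vstack([cv2.imread('pics/l_top.png'),cv2.imread('pics/l_scene.png')]),(400,600)))"
```

```text
(no output)
```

View pics/l_top.png

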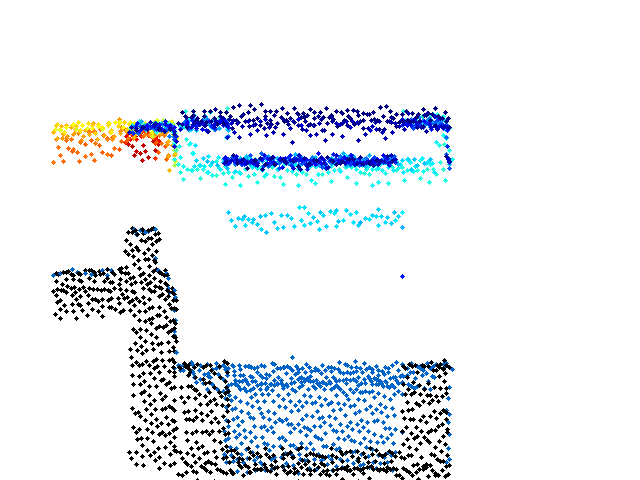

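View pics/l_scene.png

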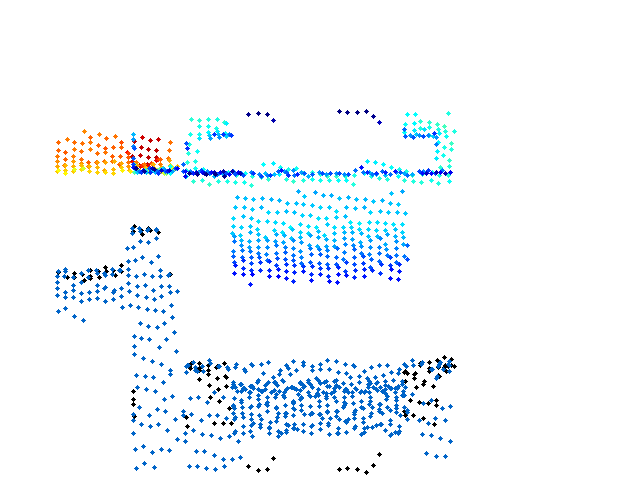

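```bash
cat > plan.py <<'E'
from h import *
from scipy.spatial.transform import Rotation as Ro, Slerp
def cur():
    s=state();q=s['tool_rot'];return np.array(s['tool_pos']),Ro.from_quat([q[1],q[2],q[3],q[0]])
def down(yawdeg): # tool x at yaw, z down
    a=np.radians(yawdeg);x=[np.cos(a),np.sin(a),0];z=[0,0,-1];return Ro.from_matrix(np.stack([x,np.cross(z,x),z],1))
def plan(p1,R1,n,g,p0=None,R0=None,dec=2):
    if p0 is None:p0,R0=cur()
    p,R=p0.copy(),R0;sl=Slerp([0,1],Ro.concatenate([R0,R1]));rows=[]
    for i in range(1,n+1):
        pt=p0+(p1-p0)*i/n;Rt=sl(i/n)
        w=((R.inv()*Rt).as_rotvec()/np.radians(5)).round(dec);d=(R.inv().apply(pt-p)/.04).round(dec)
        rows.append([*w,*d,g]);p=p+R.apply(d*.04);R=R*Ro.from_rotvec(w*np.radians(5))
    M=max(abs(v) for r in rows for v in r[:6]);print('max',M)
    for k in range(0,n,8):print([[float(x)+0. for x in r] for r in rows[k:k+8]])
    return p,R
E
python3 - <<'E'
from slv import *
R,o=frame(27.5,[.5505,-.1385,.022]);o=o+R@np.array([.0393,.021,-.0227])
P=cloud('top');L=((P-o)@R*1000).reshape(-1,3)
def fit(L,xr,yr,zr,n):
    q=L[(L[:,0]>xr[0])&(L[:,0]<xr[1])&(L[:,1]>yr[0])&(L[:,1]<yr[1])&(L[:,2]>zr[0])&(L[:,2]<zr[1])]
    A=np.c_[q[:,1],q[:,2]-30,np.ones(len(q))];c=np.linalg.lstsq(A,q[:,0],rcond=None)[0];print(n,len(q),'dx/dy deg',np.degrees(c[0]),'dx/dz deg',np.degrees(c[1]),'x',c[2])
fit(L,(-7.5,-1.5),(-34,28),(8,57),'top inner')
fit(L,(7,13),(-74,45),(10,57),'top front')
L=((cloud('scene')-o)@R*1000).reshape(-1,3)
fit(L,(-12,-6),(-74,50),(0,57),'scene back')
from plan import *
plan(np.array([.5105,.1195,.235]),down(11.3),24,1)
E
```

```text
top inner 217 dx/dy deg 0.21408284299777747 dx/dz deg 0.43360560486410243 x -4.557420775508577
top front 181 dx/dy deg 0.5739286456289945 dx/dz deg 0.4686136211910641 x 10.174343512056081
scene back 114 dx/dy deg -0.25599927755004515 dx/dz deg -0.4335090803593663 x -9.171526076539205
max 0.83
[[0.0, 0.0, -0.71, -0.63, -0.55, 0.0, 1.0], [0.0, 0.0, -0.72, -0.59, -0.58, -0.01, 1.0], [0.0, 0.0, -0.71, -0.55, -0.62, 0.0, 1.0], [0.0, 0.0, -0.72, -0.52, -0.65, 0.0, 1.0], [0.0, 0.0, -0.71, -0.47, -0.68, -0.01, 1.0], [-0.01, 0.0, -0.71, -0.43, -0.72, 0.0, 1.0], [0.0, 0.0, -0.72, -0.39, -0.73, -0.01, 1.0], [0.0, 0.0, -0.71, -0.33, -0.76, 0.0, 1.0]]
[[0.0, 0.01, -0.72, -0.29, -0.78, -0.01, 1.0], [0.0, 0.0, -0.71, -0.24, -0.8, 0.0, 1.0], [0.0, 0.0, -0.71, -0.2, -0.81, 0.0, 1.0], [0.0, 0.0, -0.72, -0.14, -0.82, -0.01, 1.0], [0.0, 0.0, -0.71, -0.08, -0.82, 0.0, 1.0], [0.0, 0.0, -0.72, -0.04, -0.83, -0.01, 1.0], [0.0, 0.0, -0.71, 0.01, -0.83, 0.0, 1.0], [0.0, 0.0, -0.71, 0.07, -0.83, -0.01, 1.0]]
[[0.0, 0.0, -0.72, 0.12, -0.82, 0.0, 1.0], [0.0, 0.0, -0.71, 0.17, -0.82, -0.01, 1.0], [0.0, 0.0, -0.71, 0.22, -0.8, 0.0, 1.0], [-0.01, 0.0, -0.72, 0.26, -0.79, -0.01, 1.0], [0.0, 0.0, -0.71, 0.32, -0.77, 0.0, 1.0], [0.0, 0.0, -0.72, 0.36, -0.74, -0.01, 1.0], [0.0, 0.0, -0.71, 0.41, -0.73, 0.0, 1.0], [0.0, 0.01, -0.71, 0.46, -0.69, -0.01, 1.0]]
```

Candidates: plates at scene (273,172) and (291,152), of which the tall, narrow one is (273,172). Its block measures 60x120, which matches. Stands are at (244,225), (180,210) and (130,240), and I choose the largest, (244,225). The close crops confirm both choices, so I start moving.

carry_out --moves '[[[0, 0, -0.71, -0.63, -0.55, 0, 1], [0, 0, -0.72, -0.59, -0.58, -0.01, 1], [0, 0, -0.71, -0.55, -0.62, 0, 1], [0, 0, -0.72, -0.52, -0.65, 0, 1], [0, 0, -0.71, -0.47, -0.68, -0.01, 1], [0, 0, -0.71, -0.43, -0.72, 0, 1], [0, 0, -0.72, -0.39, -0.73, -0.01, 1], [0, 0, -0.71, -0.33, -0.76, 0, 1]]]'

```text
time: 0.77
tool_pos: [0.2827, -0.36, 0.232]
tool_rot: [-0.0, 0.922, -0.388, -0.0]
contact_force: [0.1, -0.2, 0.9]
gripper_width: 1.001
```

carry_out --moves '[[[0, 0, -0.72, -0.29, -0.78, -0.01, 1], [0, 0, -0.71, -0.24, -0.8, 0, 1], [0, 0, -0.71, -0.2, -0.81, 0, 1], [0, 0, -0.72, -0.14, -0.82, -0.01, 1], [0, 0, -0.71, -0.08, -0.82, 0, 1], [0, 0, -0.72, -0.04, -0.83, -0.01, 1], [0, 0, -0.71, 0.01, -0.83, 0, 1], [0, 0, -0.71, 0.07, -0.83, -0.01, 1]]]'

```text
time: 1.43
tool_pos: [0.3966, -0.1197, 0.2337]
tool_rot: [-0.0, 0.989, -0.149, -0.0]
contact_force: [0.9, -0.6, -0.8]
gripper_width: 1.005
```

carry_out --moves '[[[0, 0, -0.72, 0.12, -0.82, 0, 1], [0, 0, -0.71, 0.17, -0.82, -0.01, 1], [0, 0, -0.71, 0.22, -0.8, 0, 1], [0, 0, -0.72, 0.26, -0.79, -0.01, 1], [0, 0, -0.71, 0.32, -0.77, 0, 1], [0, 0, -0.72, 0.36, -0.74, -0.01, 1], [0, 0, -0.71, 0.41, -0.73, 0, 1], [0, 0, -0.71, 0.46, -0.69, -0.01, 1]]]'

```text
time: 2.1
tool_pos: [0.5107, 0.1207, 0.2351]
tool_rot: [0.0, 0.995, 0.1, -0.0]
contact_force: [1.2, -0.6, 0.3]
gripper_width: 1.003
```

```bash
python3 - <<'E'
from plan import *
p,R=cur();s=state();print(s['time'],p,R.as_matrix().round(3).tolist(),s['contact_force'],s['joint_pos'].round(3))
plan(np.array([.5105,.1195,.0915]),down(11.3),8,1)
E
```

```text
2.1 [0.51071014 0.12072001 0.23510564] [[0.98, 0.199, -0.001], [0.199, -0.98, -0.0], [-0.001, -0.0, -1.0]] [ 1.18329724 -0.60052171  0.33501932] [ 0.09  -0.191  1.839 -0.     1.495 -0.11 ]
max 0.45
[[0.0, 0.0, 0.0, 0.0, 0.0, 0.45, 1.0], [0.0, 0.0, 0.01, 0.0, 0.01, 0.45, 1.0], [0.0, 0.0, 0.0, 0.0, 0.0, 0.45, 1.0], [0.0, 0.0, 0.01, 0.0, 0.0, 0.45, 1.0], [0.0, 0.01, 0.0, -0.01, 0.01, 0.44, 1.0], [0.0, 0.0, 0.01, 0.0, 0.0, 0.45, 1.0], [0.0, 0.0, 0.0, 0.0, 0.01, 0.45, 1.0], [0.0, 0.0, 0.01, 0.0, 0.0, 0.45, 1.0]]
```

carry_out --moves '[[[0, 0, 0, 0, 0, 0.45, 1], [0, 0, 0, 0, 0, 0.45, 1], [0, 0, 0, 0, 0.01, 0.45, 1], [0, 0, 0, 0, 0, 0.45, 1], [0, 0, 0, 0, 0.01, 0.45, 1], [0, 0, 0, 0, 0, 0.45, 1], [0, 0, 0, 0, 0.01, 0.45, 1], [0, 0, 0, 0, 0, 0.45, 1]]]'

```text
time: 2.77
tool_pos: [0.5104, 0.1177, 0.0904]
tool_rot: [0.0, 0.995, 0.098, -0.0]
contact_force: [0.7, 0.9, -0.6]
gripper_width: 1.002
```

carry_out --moves '[[[0, 0, 0, 0, 0, 0, 0], [0, 0, 0, 0, 0, 0, -0.4], [0, 0, 0, 0, 0, 0, -0.6], [0, 0, 0, 0, 0, 0, -1], [0, 0, 0, 0, 0, 0, -1], [0, 0, 0, 0, 0, 0, -1], [0, 0, 0, 0, 0, 0, -1], [0, 0, 0, 0, 0, 0, -1]]]'

```text
time: 3.43
tool_pos: [0.5118, 0.1178, 0.0929]
tool_rot: [0.0, 0.995, 0.098, 0.001]
contact_force: [0.6, -0.3, 4.0]
gripper_width: 0.084
```

```bash
python3 - <<'E'
from plan import *
p,R=cur();s=state();print(s['time'],p,R.as_matrix().round(3).tolist(),s['contact_force'],s['ft_torque'],s['gripper_width'])
for n in('scene','top'):snap(n)
a=load('scene')['frame'][110:230,210:340];b=load('top')['frame'][130:240,150:270]
a=cv2.resize(a,(520,480),interpolation=cv2.INTER_CUBIC);cv2.imwrite('pics/g1.png',a[:,:,::-1])
E
```

```text
3.4333 [0.51177759 0.11783527 0.09293905] [[0.981, 0.196, 0.002], [0.196, -0.981, 0.0], [0.002, 0.0, -1.0]] [ 0.59013175 -0.3490135   4.04165002] [-0.02167699 -0.0048325   0.00644199] 0.08383518236088842
```

View pics/g1.png

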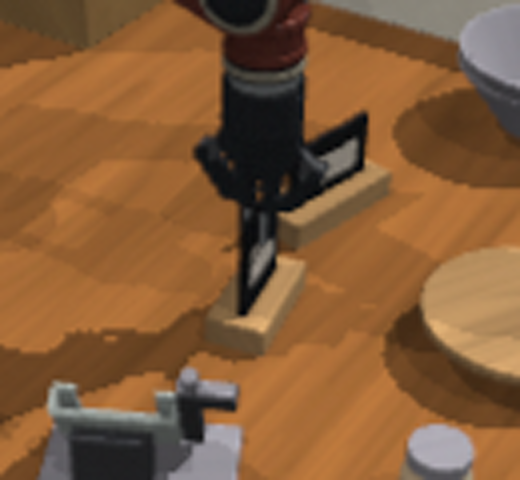

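carry_out --moves '[[[0, 0, 0, 0, 0, -0.15, -1], [0, 0, 0, 0, 0, -0.2, -1], [0, 0, 0, 0, 0, -0.3, -1], [0, 0, 0, 0, 0, -0.5, -1], [0, 0, 0, 0, 0, -0.7, -1], [0, 0, 0, 0, 0, -0.9, -1], [0, 0, 0, 0, 0, -0.9, -1], [0, 0, 0, 0, 0, -0.6, -1]]]'

```text
time: 4.2
tool_pos: [0.511, 0.1177, 0.2664]
tool_rot: [0.0, 0.995, 0.098, 0.001]
contact_force: [1.0, 0.2, -0.0]
gripper_width: 0.085
```

```bash
python3 - <<'E'
from plan import *
from slv import cloud
p,R=cur();s=state();print(s['time'],p,R.as_matrix().round(3).tolist(),s['contact_force'],s['ft_torque'],s['gripper_width'])
for n in('scene','top'):snap(n)
a=load('scene')['frame'][60:230,170:340]
a=cv2.resize(a,(520,520),interpolation=cv2.INTER_CUBIC);cv2.imwrite('pics/g2.png',a[:,:,::-1])
M=R.as_matrix()
for n in('scene','top'):
    P=cloud(n);L=(P-p)@M*1000
    m=(abs(L[...,0])<12)&(abs(L[...,1])<60)&(L[...,2]>8)&(L[...,2]<100)
    Q=L[m]
    print(n,len(Q),'x',np.percentile(Q[:,0],[3,50,97]).round(1),'y',np.percentile(Q[:,1],[1,99]).round(1),'z',np.percentile(Q[:,2],[1,50,99]).round(1))
    Q=Q[Q[:,2]>15]
    if len(Q)>30:
        A=np.c_[Q[:,1],Q[:,2]-40,np.ones(len(Q))];print(np.linalg.lstsq(A,Q[:,0],rcond=None)[0])
    # lower edge line
    for y0 in(-40,-20,0,20,35):
        q=Q[abs(Q[:,1]-y0)<8]; 
        if len(q):print(y0,q[:,2].max().round(1),end=' ')
    print()
E
```

```text
4.2 [0.511  0.1177 0.2664] [[0.981, 0.196, 0.003], [0.196, -0.981, 0.0], [0.003, 0.0, -1.0]] [ 0.9508  0.2456 -0.0444] [-0.0053  0.0278 -0.0346] 0.08529232151212218
scene 182 x [-5.1  1.6  3.2] y [-45.6  44.4] z [10.3 44.5 79.8]
[-0.0298 -0.0072  1.2031]
-40 76.5 -20 79.5 0 80.9 20 79.3 35 80.1 
top 88 x [-2.7 -1.9  1.4] y [-47.   42.2] z [ 9.2 40.  75.1]
[ 0.0076  0.0065 -1.7407]
-40 74.3 20 75.1 35 75.5
```

View pics/g2.png

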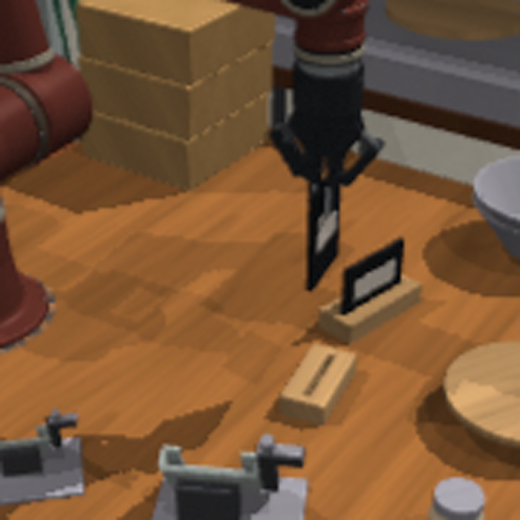

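```bash
cat >> plan.py <<'E'
from slv import frame
RS,O=frame(27.5,[.5505,-.1385,.022]);O=O+RS@np.array([.0393,.021,-.0227])+RS@np.array([.0003,-.001,0])
RT=Ro.from_matrix(RS@np.diag([-1,1,-1.]))
def tcp(x,y,z,tip=(0,-.0015,.0829)): # TCP for plate lower edge centre at sleeve (x,y,z)
    return O+RS@np.array([x,y,z])-RT.apply(tip)
E
python3 - <<'E'
from plan import *
print(O,tcp(0,0,.18),np.linalg.det(RT.as_matrix()))
plan(tcp(0,0,.18),RT,24,-1)
E
```

```text
[ 0.5117 -0.1072  0.0221] [ 0.571  -0.2245  0.2498] 0.9999999999999993
max 0.61
[[0.16, -0.22, 0.6, -0.01, 0.36, 0.02, -1.0], [0.16, -0.22, 0.6, 0.01, 0.36, 0.02, -1.0], [0.16, -0.22, 0.6, 0.03, 0.36, 0.01, -1.0], [0.15, -0.21, 0.6, 0.04, 0.36, 0.0, -1.0], [0.16, -0.22, 0.6, 0.07, 0.36, 0.0, -1.0], [0.16, -0.22, 0.61, 0.08, 0.35, -0.01, -1.0], [0.16, -0.22, 0.6, 0.11, 0.35, -0.02, -1.0], [0.16, -0.22, 0.6, 0.12, 0.34, -0.02, -1.0]]
[[0.16, -0.22, 0.6, 0.13, 0.34, -0.03, -1.0], [0.15, -0.21, 0.6, 0.16, 0.32, -0.03, -1.0], [0.16, -0.22, 0.6, 0.17, 0.32, -0.05, -1.0], [0.16, -0.22, 0.6, 0.18, 0.31, -0.05, -1.0], [0.16, -0.22, 0.6, 0.2, 0.29, -0.06, -1.0], [0.16, -0.22, 0.6, 0.22, 0.29, -0.06, -1.0], [0.16, -0.22, 0.6, 0.22, 0.27, -0.08, -1.0], [0.16, -0.22, 0.6, 0.24, 0.26, -0.08, -1.0]]
[[0.15, -0.21, 0.6, 0.26, 0.24, -0.09, -1.0], [0.16, -0.22, 0.61, 0.26, 0.23, -0.1, -1.0], [0.16, -0.22, 0.6, 0.27, 0.22, -0.11, -1.0], [0.16, -0.22, 0.6, 0.28, 0.19, -0.12, -1.0], [0.16, -0.22, 0.6, 0.29, 0.19, -0.12, -1.0], [0.16, -0.22, 0.6, 0.29, 0.16, -0.13, -1.0], [0.15, -0.21, 0.6, 0.3, 0.15, -0.14, -1.0], [0.16, -0.22, 0.6, 0.31, 0.13, -0.15, -1.0]]
```

carry_out --moves '[[[0.16, -0.22, 0.6, 0, 0.36, 0.02, -1], [0.16, -0.22, 0.6, 0.01, 0.36, 0.02, -1], [0.16, -0.22, 0.6, 0.03, 0.36, 0.01, -1], [0.16, -0.22, 0.6, 0.04, 0.36, 0, -1], [0.16, -0.22, 0.6, 0.07, 0.36, 0, -1], [0.16, -0.22, 0.6, 0.08, 0.35, -0.01, -1], [0.16, -0.22, 0.6, 0.11, 0.35, -0.02, -1], [0.16, -0.22, 0.6, 0.12, 0.34, -0.02, -1]]]'

```text
time: 4.97
tool_pos: [0.5297, 0.0031, 0.2542]
tool_rot: [-0.048, 0.989, -0.112, -0.083]
contact_force: [1.0, 0.7, -0.8]
gripper_width: 0.087
```

carry_out --moves '[[[0.16, -0.22, 0.6, 0.13, 0.34, -0.03, -1], [0.16, -0.22, 0.6, 0.16, 0.32, -0.03, -1], [0.16, -0.22, 0.6, 0.17, 0.32, -0.05, -1], [0.16, -0.22, 0.6, 0.18, 0.31, -0.05, -1], [0.16, -0.22, 0.6, 0.2, 0.29, -0.06, -1], [0.16, -0.22, 0.6, 0.22, 0.29, -0.06, -1], [0.16, -0.22, 0.6, 0.22, 0.27, -0.08, -1], [0.16, -0.22, 0.6, 0.24, 0.26, -0.08, -1]]]'

```text
time: 5.63
tool_pos: [0.5488, -0.1108, 0.2474]
tool_rot: [-0.093, 0.931, -0.315, -0.16]
contact_force: [0.1, 0.1, -2.1]
gripper_width: 0.085
```

carry_out --moves '[[[0.15, -0.21, 0.6, 0.26, 0.24, -0.09, -1], [0.16, -0.22, 0.6, 0.26, 0.23, -0.1, -1], [0.16, -0.22, 0.6, 0.27, 0.22, -0.11, -1], [0.16, -0.22, 0.6, 0.28, 0.19, -0.12, -1], [0.16, -0.22, 0.6, 0.29, 0.19, -0.12, -1], [0.16, -0.22, 0.6, 0.29, 0.16, -0.13, -1], [0.16, -0.22, 0.6, 0.3, 0.15, -0.14, -1], [0.16, -0.22, 0.6, 0.31, 0.13, -0.15, -1]]]'

```text
time: 6.3
tool_pos: [0.5685, -0.225, 0.2405]
tool_rot: [-0.133, 0.824, -0.502, -0.228]
contact_force: [-0.0, -0.0, -0.7]
gripper_width: 0.088
```

```bash
cat > chk.py <<'E'
from plan import *
from slv import cloud
np.set_printoptions(suppress=True,precision=4)
p,R=cur();s=state();print(s['time'],p,s['contact_force'],s['ft_torque'],s['joint_pos'].round(2))
T=RT.inv()*R;print('rot err deg',np.degrees(T.as_rotvec()).round(2),'tcp in sleeve mm',((p-O)@RS*1000).round(1))
import sys
for n in('scene','top'):
    f=snap(n);P=cloud(n);L=(P-O)@RS*1000
    rgb=f['frame'].astype(int)
    zt=((p-O)@RS)[2]*1000
    m=(abs(L[...,0])<25)&(abs(L[...,1])<65)&(L[...,2]>max(zt-90,75))&(L[...,2]<zt-8)
    Q=L[m];print(n,len(Q),'x',np.percentile(Q[:,0],[3,50,97]).round(1),'y',np.percentile(Q[:,1],[1,99]).round(1),'z',np.percentile(Q[:,2],[1,50,99]).round(1))
    if len(Q)>30:
        for k in range(2):
            A=np.c_[Q[:,1],Q[:,2]-zt+45,np.ones(len(Q))];c=np.linalg.lstsq(A,Q[:,0],rcond=None)[0];d=abs(Q[:,0]-A@c);Q=Q[d<2.5*d.std()+1]
        print('   plane slope y,z deg',np.degrees(c[:2]).round(2),'x',c[2].round(2))
    Q=L[m]
    for k in range(0,90,12):
        q=Q[(Q[:,2]>zt-90+k)&(Q[:,2]<zt-78+k)]
        if len(q)>3:print('   ',k,len(q),np.percentile(q[:,1],[0,100]).round(1),end='')
    # sleeve in same pictures: post face/back, edges
    m=(abs(L[...,0])<25)&(L[...,1]>-120)&(L[...,1]<60)&(L[...,2]>12)&(L[...,2]<57);Q=L[m]
    q=Q[(Q[:,1]<-58)&(Q[:,1]>-74)];print('\n   post x',np.percentile(q[:,0],[10,50,90]).round(1),'y',np.percentile(Q[:,1],[.5,99.5]).round(1))
    a=f['frame'][110:250,190:340] if n=='scene' else f['frame'][110:240,230:370]
    a=cv2.resize(a,None,fx=3.5,fy=3.5,interpolation=cv2.INTER_CUBIC);cv2.imwrite(f'pics/{sys.argv[1]}_{n}.png',a[:,:,::-1])
E
python3 chk.py h1
```

```text
6.3 [ 0.5685 -0.225   0.2405] [-0.0434 -0.0179 -0.7428] [-0.3717 -0.1832 -0.0008] [-0.61  0.3   1.38  0.25  1.93  0.52]
rot err deg [-0.51 -0.62  0.37] tcp in sleeve mm [ -4.    4.  254.5]
scene 152 x [-8.5 -7.3 -4.4] y [-41.4  45.6] z [172.3 208.6 245.1]
   plane slope y,z deg [-0.13 -0.76] x -7.22
    0 12 [-41.1   2.8]    12 20 [-41.2  20.7]    24 26 [-39.7  15.6]    36 24 [-41.   10.8]    48 24 [-41.8  44.3]    60 25 [-40.5  46.5]    72 21 [-41.2  46.3]
   post x [-9.2 -8.5  1.6] y [-73.5  51.6]
top 750 x [-4.6 -2.   0.4] y [-40.4  48.1] z [172.1 210.2 245.7]
   plane slope y,z deg [ 0.66 -0.13] x -2.06
    0 41 [-40.3  46.2]    12 116 [-41.2  49. ]    24 122 [-40.4  48.6]    36 116 [-40.8  48.7]    48 124 [-40.5  48.6]    60 124 [-41.5  47.5]    72 107 [-41.5  46.4]
   post x [ 7.7  8.8 10.6] y [-73.5  52.7]
```

View pics/h1_scene.png

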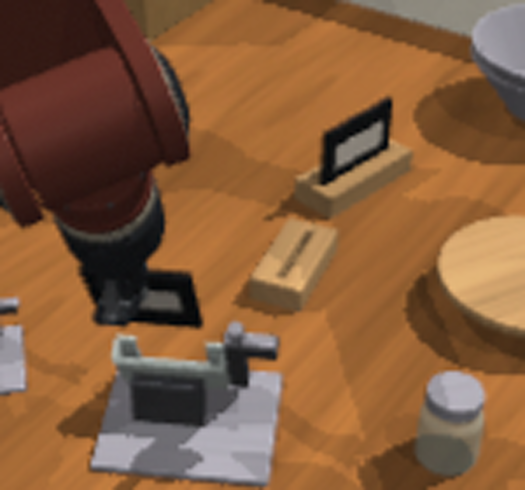

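View pics/h1_top.png

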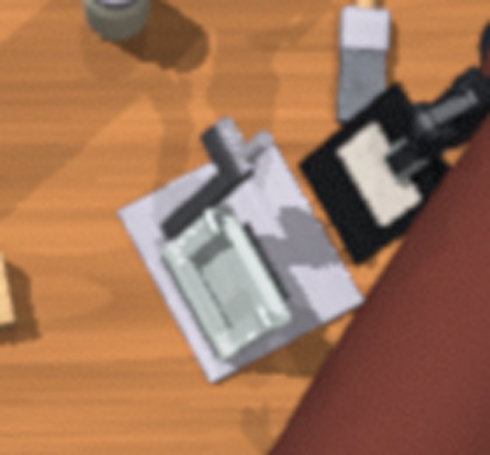

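```bash
sed -i 's/tip=(0,-.0015,.0829)/tip=(0,-.0010,.0826)/' plan.py; python3 - <<'E'
from plan import *
p,R=cur();print(state()['time'],p,'rot err deg',np.degrees((RT.inv()*R).as_rotvec()).round(2),'tcp in sleeve mm',((p-O)@RS*1000).round(1))
p,R=plan(tcp(0,0,.105),RT,8,-1)
E
```

```text
6.4 [ 0.5682 -0.2266  0.2396] rot err deg [-0.5  -0.59  0.42] tcp in sleeve mm [ -5.6   5.  254.3]
max 0.21
[[0.01, 0.01, -0.01, -0.02, -0.01, 0.21, -1.0], [0.02, 0.02, -0.01, -0.01, -0.02, 0.21, -1.0], [0.01, 0.01, -0.01, -0.02, -0.01, 0.21, -1.0], [0.01, 0.02, -0.01, -0.01, -0.02, 0.2, -1.0], [0.01, 0.01, -0.01, -0.02, -0.01, 0.21, -1.0], [0.02, 0.02, -0.01, -0.02, -0.01, 0.21, -1.0], [0.01, 0.01, -0.01, -0.01, -0.01, 0.21, -1.0], [0.01, 0.02, -0.01, -0.02, -0.02, 0.21, -1.0]]
```

carry_out --moves '[[[0.01, 0.01, -0.01, -0.02, -0.01, 0.21, -1], [0.02, 0.02, -0.01, -0.01, -0.02, 0.21, -1], [0.01, 0.01, -0.01, -0.02, -0.01, 0.21, -1], [0.01, 0.02, -0.01, -0.01, -0.02, 0.2, -1], [0.01, 0.01, -0.01, -0.02, -0.01, 0.21, -1], [0.02, 0.02, -0.01, -0.02, -0.01, 0.21, -1], [0.01, 0.01, -0.01, -0.01, -0.01, 0.21, -1], [0.01, 0.02, -0.01, -0.02, -0.02, 0.21, -1]]]'

```text
time: 7.07
tool_pos: [0.5551, -0.1884, 0.1858]
tool_rot: [-0.134, 0.827, -0.5, -0.219]
contact_force: [0.0, 0.1, -0.8]
gripper_width: 0.085
```

carry_out --moves '[[[0, 0, 0, 0, 0, 0, -1], [0, 0, 0, 0, 0, 0, -1]]]'

```text
time: 7.23
tool_pos: [0.5551, -0.1886, 0.1859]
tool_rot: [-0.134, 0.827, -0.5, -0.22]
contact_force: [0.8, 0.7, -1.9]
gripper_width: 0.084
```

```bash
python3 chk.py h2
```

```text
7.2333 [ 0.5551 -0.1886  0.1859] [ 0.8174  0.7321 -1.891 ] [-0.3425 -0.1663  0.0388] [-0.57  0.27  1.51  0.26  1.82  0.52]
rot err deg [ 0.02  0.14 -0.22] tcp in sleeve mm [  2.   -0.9 188. ]
scene 157 x [-8.  -1.4  2.2] y [-64.5  41.4] z [103.3 138.9 179.5]
   plane slope y,z deg [0.57 0.59] x -1.37
    0 11 [-64.6  11.2]    12 28 [-62.3  10.4]    24 26 [-62.8   9. ]    36 25 [-63.1  43. ]    48 23 [-64.1  41.2]    60 26 [-64.8  41.6]    72 18 [-46.7  40.2]
   post x [-9.2 -8.5  2. ] y [-73.4  52.8]
top 681 x [2.  6.1 8.7] y [-64.   41.3] z [103.7 142.3 179.3]
   plane slope y,z deg [-0.24  0.62] x 6.08
    0 45 [-64.5  41.3]    12 115 [-65.   41.6]    24 115 [-63.6  41.4]    36 98 [-65.   41.3]    48 108 [-64.7  41.7]    60 108 [-47.2  41.6]    72 92 [-47.9  40.7]
   post x [ 8.   9.  10.7] y [-73.5  52.5]
```

View pics/h2_scene.png

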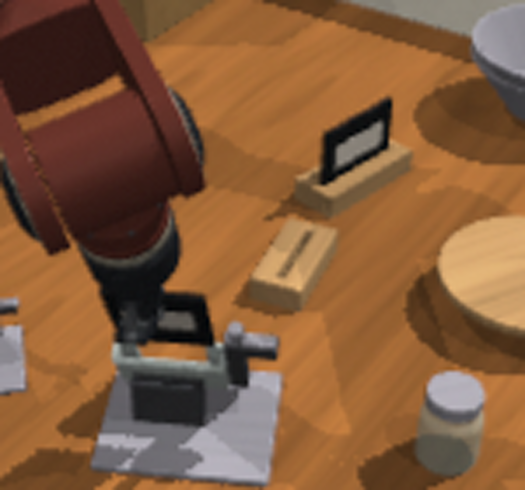

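View pics/h2_top.png

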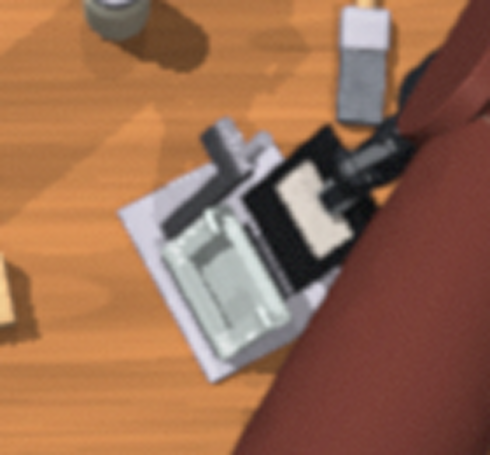

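carry_out --moves '[[[0, 0, 0, 0.03, 0.03, 0, -1], [0, 0, 0, 0.025, 0.03, 0, -1], [0, 0, 0, 0, 0, 0.1, -1], [0, 0, 0, 0, 0, 0.15, -1], [0, 0, 0, 0, 0, 0.2, -1], [0, 0, 0, 0, 0, 0.15, -1], [0, 0, 0, 0, 0, 0.1, -1], [0, 0, 0, 0, 0, 0, -1]]]'

```text
time: 8.0
tool_pos: [0.5468, -0.1786, 0.1595]
tool_rot: [-0.134, 0.827, -0.5, -0.221]
contact_force: [-0.1, 0.7, -1.1]
gripper_width: 0.087
```

```bash
python3 chk.py h3
```

```text
8.0 [ 0.5468 -0.1786  0.1595] [-0.0615  0.734  -1.0785] [-0.3572 -0.1664  0.014 ] [-0.57  0.27  1.56  0.26  1.77  0.51]
rot err deg [-0.03  0.06 -0.2 ] tcp in sleeve mm [ -0.2   1.8 158.7]
scene 144 x [-8.5 -3.6 -0. ] y [-63.6  44.7] z [ 76.7 114.5 147. ]
   plane slope y,z deg [1.06 0.18] x -3.48
    0 9 [-32.7  11. ]    12 22 [-63.7  13.5]    24 23 [-61.   45.4]    36 21 [-64.9  42.9]    48 24 [-62.5  44.3]    60 28 [-63.   42.8]    72 17 [-63.5  45. ]
   post x [-9.3 -8.2  1.3] y [-73.5  52.4]
top 656 x [0.2 4.  8.5] y [-64.   44.1] z [ 77.2 115.  149.9]
   plane slope y,z deg [-0.81  0.25] x 4.15
    0 31 [-64.   43.8]    12 108 [-64.9  44.1]    24 106 [-64.8  44.1]    36 105 [-63.5  44.2]    48 113 [-63.7  44.3]    60 106 [-64.6  44.2]    72 87 [-64.6  43.5]
   post x [ 7.6  8.7 11. ] y [-73.2  52.3]
```

View pics/h3_top.png

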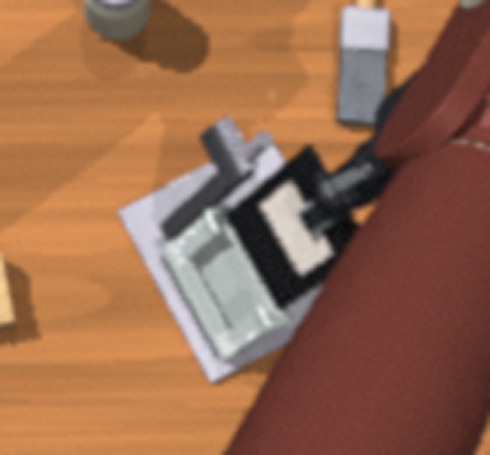

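carry_out --moves '[[[0, 0, 0, 0, 0, 0.08, -1], [0, 0, 0, 0, 0, 0.08, -1], [0, 0, 0, 0, 0, 0.08, -1], [0, 0, 0, 0, 0, 0.08, -1], [0, 0, 0, 0, 0, 0.08, -1], [0, 0, 0, 0, 0, 0, -1]]]'

```text
time: 8.6
tool_pos: [0.5436, -0.172, 0.1464]
tool_rot: [-0.134, 0.827, -0.5, -0.22]
contact_force: [-0.2, -1.1, -1.4]
gripper_width: 0.086
```

```bash
python3 - <<'E'
from plan import *
p,R=cur();s=state();print(s['time'],'F sleeve',(RS.T@s['contact_force']).round(1),'M',(RS.T@s['ft_torque']).round(2),'rot err deg',np.degrees((RT.inv()*R).as_rotvec()).round(2),'tcp in sleeve mm',((p-O)@RS*1000).round(1))
E
```

```text
8.6 F sleeve [-1.4  0.7 -0.8] M [ 0.06  0.38 -0.  ] rot err deg [ 0.01  0.12 -0.21] tcp in sleeve mm [ -0.4   1.6 143.7]
```

carry_out --moves '[[[0, 0, 0, 0, 0, 0.07, -1], [0, 0, 0, 0, 0, 0.07, -1], [0, 0, 0, 0, 0, 0.07, -1], [0, 0, 0, 0, 0, 0.07, -1], [0, 0, 0, 0, 0, 0.07, -1], [0, 0, 0, 0, 0, 0, -1]]]'

```text
time: 9.1
tool_pos: [0.5404, -0.1659, 0.1343]
tool_rot: [-0.134, 0.827, -0.5, -0.22]
contact_force: [0.2, 0.1, -1.4]
gripper_width: 0.087
```

```bash
cat > st.py <<'E'
from plan import *
p,R=cur();s=state();print(s['time'],'F sleeve',(RS.T@s['contact_force']).round(1),'M',(RS.T@s['ft_torque']).round(2),'rot err deg',np.degrees((RT.inv()*R).as_rotvec()).round(2),'tcp in sleeve mm',((p-O)@RS*1000).round(1),s['gripper_width'])
E
python3 st.py
```

```text
9.1 F sleeve [-0.7 -0.2 -1.2] M [0.01 0.35 0.01] rot err deg [ 0.02  0.13 -0.21] tcp in sleeve mm [ -0.4   1.6 129.8] 0.08711114057343815
```

carry_out --moves '[[[0, 0, 0, 0, 0, 0.1, -1], [0, 0, 0, 0, 0, 0.1, -1], [0, 0, 0, 0, 0, 0.1, -1], [0, 0, 0, 0, 0, 0.1, -1], [0, 0, 0, 0, 0, 0.1, -1], [0, 0, 0, 0, 0, 0.1, -1], [0, 0, 0, 0, 0, 0.1, -1], [0, 0, 0, 0, 0, 0, -1]]]'

```text
time: 9.77
tool_pos: [0.5338, -0.1533, 0.1097]
tool_rot: [-0.134, 0.827, -0.5, -0.22]
contact_force: [0.2, -0.1, -2.2]
gripper_width: 0.087
```

```bash
python3 st.py
```

```text
9.7667 F sleeve [-1.3 -0.1 -1.9] M [0.02 0.31 0.  ] rot err deg [-0.    0.11 -0.21] tcp in sleeve mm [ -0.4   1.6 101.4] 0.08706239599807285
```

carry_out --moves '[[[0, 0, 0, 0, 0, 0.08, -1], [0, 0, 0, 0, 0, 0.08, -1], [0, 0, 0, 0, 0, 0.08, -1], [0, 0, 0, 0, 0, 0.08, -1], [0, 0, 0, 0, 0, 0.05, -1], [0, 0, 0, 0, 0, 0.03, -1], [0, 0, 0, 0, 0, 0, -1]]]'

```text
time: 10.35
tool_pos: [0.5306, -0.1467, 0.0965]
tool_rot: [-0.134, 0.827, -0.5, -0.22]
contact_force: [-0.5, -1.2, -0.7]
gripper_width: 0.089
```

```bash
python3 st.py
```

```text
10.35 F sleeve [-1.1  1.  -0.2] M [-0.01  0.32 -0.01] rot err deg [ 0.03  0.17 -0.21] tcp in sleeve mm [-0.7  1.4 86.3] 0.08901184515098991
```

carry_out --moves '[[[0, 0, 0, 0, 0, 0.03, -1], [0, 0, 0, 0, 0, 0.03, -1], [0, 0, 0, 0, 0, 0.03, -1], [0, 0, 0, 0, 0, 0.02, -1], [0, 0, 0, 0, 0, 0, -1]]]'

```text
time: 10.77
tool_pos: [0.5301, -0.1453, 0.0936]
tool_rot: [-0.134, 0.827, -0.5, -0.219]
contact_force: [0.1, -1.3, 1.2]
gripper_width: 0.084
```

```bash
python3 st.py
```

```text
10.7667 F sleeve [-0.4  0.5  1.6] M [ 0.13  0.23 -0.03] rot err deg [ 0.07  0.24 -0.23] tcp in sleeve mm [-0.8  1.2 83. ] 0.08442439978714693
```

carry_out --moves '[[[0, 0, 0, 0, 0, 0.02, -1], [0, 0, 0, 0, 0, 0.02, -1], [0, 0, 0, 0, 0, 0.02, -1], [0, 0, 0, 0, 0, 0, -1]]]'

```text
time: 11.1
tool_pos: [0.5302, -0.1453, 0.0935]
tool_rot: [-0.134, 0.827, -0.5, -0.218]
contact_force: [-1.4, -4.3, 8.6]
gripper_width: 0.083
```

```bash
python3 st.py
```

```text
11.1 F sleeve [1.5 3.2 9. ] M [ 0.62 -0.28 -0.09] rot err deg [ 0.09  0.34 -0.24] tcp in sleeve mm [-0.9  1.2 82.9] 0.08342256890167268
```

carry_out --moves '[[[0, 0, 0, 0, 0, 0.02, -1], [0, 0, 0, 0, 0, 0.02, -1], [0, 0, 0, 0, 0, 0, -1]]]'

```text
time: 11.35
tool_pos: [0.5302, -0.1453, 0.0935]
tool_rot: [-0.134, 0.828, -0.5, -0.218]
contact_force: [-1.8, -6.4, 13.3]
gripper_width: 0.081
```

```bash
python3 st.py
```

```text
11.35 F sleeve [ 2.4  4.5 13.9] M [ 0.92 -0.56 -0.06] rot err deg [ 0.1   0.4  -0.26] tcp in sleeve mm [-0.9  1.1 83. ] 0.08128757542996427
```

carry_out --moves '[[[0, 0, 0, 0, 0, 0, -0.6], [0, 0, 0, 0, 0, 0, -0.3], [0, 0, 0, 0, 0, 0, -0.1], [0, 0, 0, 0, 0, 0, -0.1], [0, 0, 0, 0, 0, 0, -0.1], [0, 0, 0, 0, 0, 0, -0.1]]]'

```text
time: 11.85
tool_pos: [0.5286, -0.1428, 0.0891]
tool_rot: [-0.134, 0.827, -0.5, -0.22]
contact_force: [0.3, 0.7, 0.3]
gripper_width: 0.447
```

carry_out --moves '[[[0, 0, 0, 0, 0, -0.1, -0.1], [0, 0, 0, 0, 0, -0.2, -0.1], [0, 0, 0, 0, 0, -0.4, -0.1], [0, 0, 0, 0, 0, -0.5, -0.1], [0, 0, 0, 0, 0, -0.5, -0.1], [0, 0, 0, 0, 0, -0.5, -0.1], [0, 0, 0, 0, 0, -0.4, -0.1], [0, 0, 0, 0, 0, -0.2, -0.1]]]'

```text
time: 12.52
tool_pos: [0.556, -0.1942, 0.1899]
tool_rot: [-0.134, 0.827, -0.5, -0.217]
contact_force: [0.2, -0.4, -0.0]
gripper_width: 0.456
```

carry_out --moves '[[[0, 0, 0, 0, 0, 0, -0.1], [0, 0, 0, 0, 0, 0, -0.1]]]'

```text
time: 12.68
tool_pos: [0.5546, -0.1928, 0.1869]
tool_rot: [-0.134, 0.827, -0.5, -0.219]
contact_force: [-0.6, 0.3, -0.2]
gripper_width: 0.445
```

```bash
python3 st.py; cat > chk2.py <<'E'
from plan import *
from slv import cloud
import sys
np.set_printoptions(suppress=True,precision=4)
for n in('scene','top'):
    f=snap(n);P=cloud(n);L=(P-O)@RS*1000
    m=(abs(L[...,0])<12)&(L[...,1]<60)&(L[...,1]>-120)&(L[...,2]>75)&(L[...,2]<170);Q=L[m]
    k=Q[(Q[:,2]>136)&(Q[:,2]<170)&(abs(Q[:,1]+55)<40)]
    print(n,'knob n',len(k),'x',np.percentile(k[:,0],[5,50,95]).round(1),'y',np.percentile(k[:,1],[3,50,97]).round(1),'z',np.percentile(k[:,2],[97]).round(1))
    q=Q[(Q[:,1]>-48)&(Q[:,1]<48)&(Q[:,2]<128)]
    print('  plate n',len(q),'x',np.percentile(q[:,0],[5,50,95]).round(1),'y',np.percentile(q[:,1],[1,99]).round(1),'z',np.percentile(q[:,2],[50,95,99]).round(1))
    for y0 in range(-40,50,10):
        w=q[abs(q[:,1]-y0)<5]
        if len(w)>2:print('   ',y0,np.sort(w[:,2])[-3].round(1),end='')
    print()
    a=f['frame'][110:250,190:340] if n=='scene' else f['frame'][110:240,230:370]
    a=cv2.resize(a,None,fx=3.5,fy=3.5,interpolation=cv2.INTER_CUBIC);cv2.imwrite(f'pics/{sys.argv[1]}_{n}.png',a[:,:,::-1])
E
python3 chk2.py k1
```

```text
12.6833 F sleeve [ 0.4  0.4 -0.4] M [ 0.03  0.27 -0.06] rot err deg [ 0.07  0.22 -0.22] tcp in sleeve mm [ -0.5   1.4 190.5] 0.44522649561603744
scene knob n 24 x [-6.6 -2.9  4.3] y [-75.7 -70.2 -63.6] z [160.4]
  plate n 124 x [-5.8 -4.5  1.5] y [-44.5  41.7] z [103.7 121.1 122.9]
    -40 120.8    -30 120.3    -20 119.9    -10 119.5    0 121.1    10 107.2    20 86.8    30 78.2    40 82.8
top knob n 45 x [-4.   4.2  8.1] y [-76.5 -69.2 -63.7] z [160.5]
  plate n 414 x [-2.8  2.7  4.9] y [-45.1  43.3] z [102.1 120.5 121.8]
    -40 120.3    -30 120.4    -20 121.0    -10 120.5    0 121.8    10 120.1    20 118.9    30 119.8    40 121.2
```

View pics/k1_scene.png

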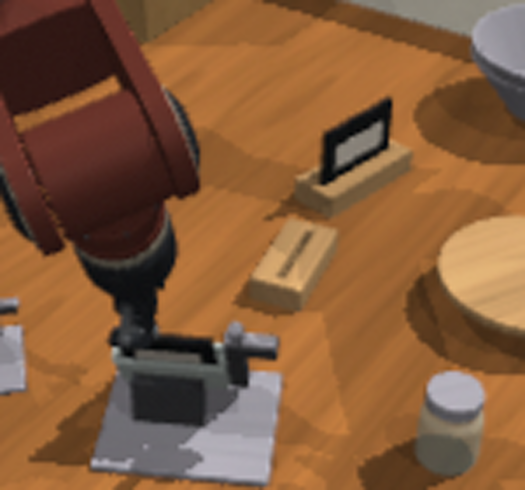

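View pics/k1_top.png

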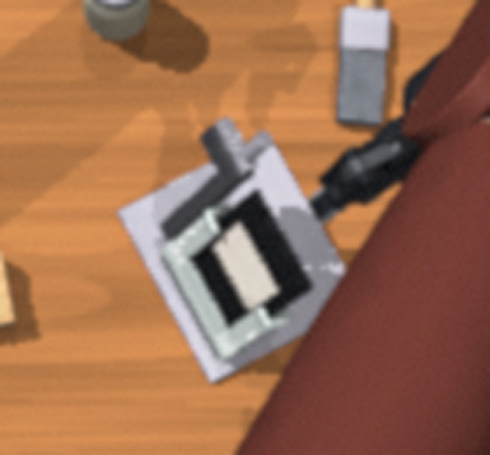

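carry_out --moves '[[[0, 0, 0, 0, -0.1, 0, -0.1], [0, 0, 0, 0, -0.25, 0, -0.1], [0, 0, 0, 0, -0.35, 0, -0.1], [0, 0, 0, 0, -0.35, 0, -0.1], [0, 0, 0, 0, -0.35, 0, -0.1], [0, 0, 0, 0, -0.25, 0, -0.1], [0, 0, 0, -0.01, -0.14, 0, -0.1], [0, 0, 0, 0, 0, 0, -0.1]]]'

```text
time: 13.45
tool_pos: [0.6189, -0.158, 0.187]
tool_rot: [-0.134, 0.828, -0.499, -0.219]
contact_force: [-0.3, 0.4, -0.9]
gripper_width: 0.448
```

```bash
python3 st.py
```

```text
13.45 F sleeve [-0.   0.1 -1.1] M [-0.    0.21  0.  ] rot err deg [ 0.01  0.19 -0.31] tcp in sleeve mm [  0.5 -71.7 190.1] 0.44777322069874015
```

carry_out --moves '[[[0, 0, 0, 0, 0.04, 0.1, -0.1], [0, 0, 0, 0, 0, 0.2, -0.1], [0, 0, 0, 0, 0, 0.25, -0.1], [0, 0, 0, 0, 0, 0.3, -0.1], [0, 0, 0, 0, 0, 0.25, -0.1], [0, 0, 0, 0, 0, 0.2, -0.1], [0, 0, 0, 0, 0, 0.17, -0.1], [0, 0, 0, 0, 0, 0, -0.1]]]'

```text
time: 14.12
tool_pos: [0.6016, -0.1328, 0.1342]
tool_rot: [-0.134, 0.827, -0.5, -0.221]
contact_force: [-0.1, -0.3, -0.6]
gripper_width: 0.448
```

```bash
python3 st.py;python3 chk2.py k2
```

```text
14.1167 F sleeve [-0.5  0.3 -0.4] M [ 0.    0.21 -0.01] rot err deg [-0.06  0.04 -0.18] tcp in sleeve mm [  0.4 -68.  129.1] 0.4479758725494306Traceback (most recent call last):
  File "chk2.py", line 9, in <module>
    print(n,'knob n',len(k),'x',np.percentile(k[:,0],[5,50,95]).round(1),'y',np.percentile(k[:,1],[3,50,97]).round(1),'z',np.percentile(k[:,2],[97]).round(1))
                                ~~~~~~~~~~~~~^^^^^^^^^^^^^^^^^^
    return _quantile_unchecked(
        a, q, axis, out, overwrite_input, method, keepdims, weights)
    return _ureduce(a,
                    func=_quantile_ureduce_func,
    ...<5 lines>...
                    overwrite_input=overwrite_input,
                    method=method)
    r = func(a, **kwargs)
    result = _quantile(arr,
                       quantiles=q,
    ...<2 lines>...
                       out=out,
                       weights=wgt)
    slices_having_nans = np.isnan(arr[-1, ...])
                                  ~~~^^^^^^^^^
IndexError: index -1 is out of bounds for axis 0 with size 0
```

carry_out --moves '[[[0, 0, 0, 0, -0.03, -0.05, -0.3], [0, 0, 0, 0, 0, 0, -0.5], [0, 0, 0, 0, 0, 0, -0.6], [0, 0, 0, 0, 0, 0, -1], [0, 0, 0, 0, 0, 0, -1], [0, 0, 0, 0, 0, 0, -1], [0, 0, 0, 0, 0, 0, -1]]]'

```text
time: 14.75
tool_pos: [0.6053, -0.135, 0.1387]
tool_rot: [-0.134, 0.827, -0.5, -0.218]
contact_force: [3.1, -4.5, 3.0]
gripper_width: 0.14
```

```bash
python3 st.py
```

```text
14.75 F sleeve [-3.3 -0.7  5.3] M [-0.15  0.69 -0.03] rot err deg [ 0.14  0.34 -0.22] tcp in sleeve mm [ -0.5 -70.2 134.9] 0.13985200034648562
```

carry_out --moves '[[[0, 0, 0, 0, 0.05, 0, -1], [0, 0, 0, 0, 0.1, 0, -1], [0, 0, 0, 0, 0.1, 0, -1], [0, 0, 0, 0, 0.1, 0, -1], [0, 0, 0, 0, 0.1, 0, -1], [0, 0, 0, 0, 0.1, 0, -1], [0, 0, 0, 0, 0.1, 0, -1], [0, 0, 0, 0, 0, 0, -1]]]'

```text
time: 15.42
tool_pos: [0.5817, -0.1472, 0.1387]
tool_rot: [-0.134, 0.827, -0.5, -0.218]
contact_force: [2.8, -5.4, 3.8]
gripper_width: 0.136
```

```bash
python3 st.py
```

```text
15.4167 F sleeve [-3.3 -0.   6.3] M [ 0.15  0.69 -0.  ] rot err deg [ 0.11  0.32 -0.2 ] tcp in sleeve mm [ -0.4 -43.6 134.9] 0.13629503590449318
```

carry_out --moves '[[[0, 0, 0, 0, 0.06, 0, -1], [0, 0, 0, 0, 0.06, 0, -1], [0, 0, 0, 0, 0.05, 0, -1], [0, 0, 0, 0, 0.04, 0, -1], [0, 0, 0, 0, 0.02, 0, -1], [0, 0, 0, 0, 0, 0, -1]]]'

```text
time: 15.92
tool_pos: [0.5744, -0.151, 0.1387]
tool_rot: [-0.135, 0.827, -0.5, -0.218]
contact_force: [4.0, -3.5, 3.4]
gripper_width: 0.136
```

```bash
python3 st.py
```

```text
15.9167 F sleeve [-2.6 -1.9  5.4] M [-0.3   0.7  -0.06] rot err deg [ 0.19  0.33 -0.25] tcp in sleeve mm [ -0.4 -35.5 134.8] 0.13646919601567242
```

Nearly at the stop, so I push on until the force rises.

carry_out --moves '[[[0, 0, 0, 0, 0.03, 0, -1], [0, 0, 0, 0, 0.03, 0, -1], [0, 0, 0, 0, 0.02, 0, -1], [0, 0, 0, 0, 0.02, 0, -1], [0, 0, 0, 0, 0, 0, -1]]]'

```text
time: 16.33
tool_pos: [0.5742, -0.1511, 0.1388]
tool_rot: [-0.138, 0.828, -0.5, -0.215]
contact_force: [15.6, 2.6, -0.7]
gripper_width: 0.14
```

```bash
python3 st.py
```

```text
16.3333 F sleeve [ -4.6 -15.    1.9] M [-2.43  0.92  0.  ] rot err deg [ 0.68  0.45 -0.42] tcp in sleeve mm [ -0.4 -35.2 134.9] 0.14039823337431173
```

carry_out --moves '[[[0, 0, 0, 0, -0.06, 0, -1], [0, 0, 0, 0, 0, 0, -0.6], [0, 0, 0, 0, 0, 0, -0.3], [0, 0, 0, 0, 0, 0, -0.1], [0, 0, 0, 0, 0, 0, -0.1], [0, 0, 0, 0, 0, 0, -0.1], [0, 0, 0, 0, 0, 0, -0.1]]]'

```text
time: 16.92
tool_pos: [0.5715, -0.1511, 0.1375]
tool_rot: [-0.134, 0.827, -0.5, -0.22]
contact_force: [-0.1, -0.4, -0.0]
gripper_width: 0.448
```

carry_out --moves '[[[0, 0, 0, 0, 0, -0.1, -0.1], [0, 0, 0, 0, 0, -0.3, -0.1], [0, 0, 0, 0, 0, -0.5, -0.1], [0, 0, 0, 0, 0, -0.5, -0.1], [0, 0, 0, 0, 0, -0.5, -0.1], [0, 0, 0, 0, 0, -0.4, -0.1], [0, 0, 0, 0, 0, -0.2, -0.1], [0, 0, 0, 0, 0, 0, -0.1]]]'

```text
time: 17.58
tool_pos: [0.596, -0.1969, 0.2275]
tool_rot: [-0.134, 0.827, -0.5, -0.217]
contact_force: [0.3, 0.0, 0.1]
gripper_width: 0.45
```

```bash
python3 st.py;python3 chk2.py k3
```

```text
17.5833 F sleeve [-0.  -0.3  0.1] M [-0.01  0.24  0.  ] rot err deg [ 0.2   0.44 -0.25] tcp in sleeve mm [  0.1 -33.4 237.1] 0.4503812923274807
scene knob n 24 x [-6.3 -2.3  3.4] y [-41.  -35.9 -29.4] z [162.7]
  plate n 162 x [-5.7 -4.4  2.1] y [-44.1  43.6] z [106.5 120.8 122.5]
    -40 116.5    -30 117.0    -20 119.8    -10 120.5    0 120.6    10 118.9    20 120.1    30 120.5    40 119.7
top knob n 44 x [-3.3  4.7  7.9] y [-41.  -35.  -29.7] z [160.1]
  plate n 406 x [-1.8  2.9  5.2] y [-45.2  43. ] z [100.6 121.  125.6]
    -40 123.8    -30 124.8    -20 119.9    -10 120.4    0 121.0    10 120.6    20 121.0    30 120.1    40 119.8
```

View pics/k3_scene.png

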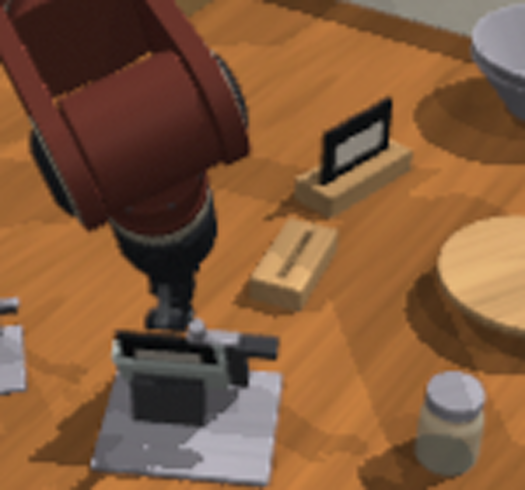

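View pics/k3_top.png

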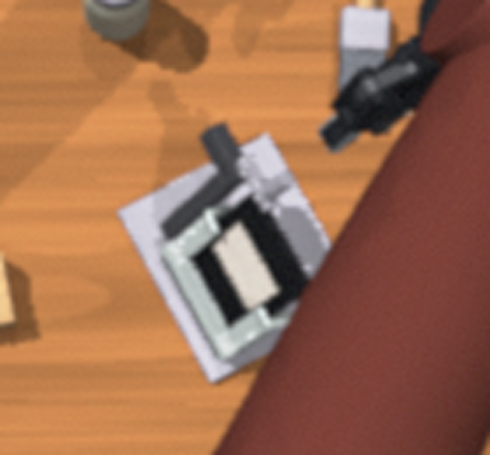

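The knob is now at sleeve y about -35 mm, its stop, the plate's top edge is at z about 120 mm, and the gripper is clear with no contact. I'm handing in.

```bash
python3 -c "
from h import *
print(ticket.job_done(), state()['time'])"
```

```text
the job is handed in; nothing more can be done
the job is handed in; nothing more can be done
```

I took the tall, narrow plate out of its block and slid it into the largest stand's leaning sleeve. I then slid the catch over the plate's top edge to its stop and handed the job in at about 17.7 s of the 58 s allowed.

- **Plate home:** On the sleeve's floor, the force along the sleeve rose to 14 N and the arm stopped moving. After release, both cameras put the plate's top edge at about z = 120 mm, where a fully home plate should be.
- **Catch closed:** At the stop, the force rose to 15 N with no further travel. After release, the knob measured y = -35 to -36 mm in the two cameras; the stop is at -35 mm.
- **Robot clear:** The gripper was open and about 75 mm above the knob, with contact force near zero.
- **Other things:** The wide plate and the jar look unmoved in the last pictures. The brush is partly hidden by the arm and the cake stand is only partly in view. I went near neither, but I did not measure any of these four again.

**What disagreed:**
- The two cameras differed by 1–3 mm, so I averaged them.
- The stand's lean and catch side, as measured, did not match the left/right/forward wording in the description, so I followed the measured geometry.
- One knob check failed to run because the fingers hid the knob. I relied on the measurement from just before it.

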